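Return mixed-up reagent bottles to their own drip dishes

ROBOT

A 7-joint arm with a two-finger parallel gripper is mounted at the origin on the work surface. World frame = base frame: x ahead of the robot, y to its left, z up, the work surface at z = 0. Lengths are in m, angles in rad, forces in N, time in s.
With the tool pointing down it reaches from about 0.4 to 0.85 m from the base axis. Payload 10.4 kg.
Tool frame: the origin (TCP) lies at the very end of the fingers, on their centre line; the grasp point (between the pads) lies 19 mm behind it; z points along the fingers, y is the line along which they close (so a half turn about z gives the same grasp; the last joint's range is limited). The gripper opens to 87 mm and grips with 3 to 60 N. Pads are 19 mm wide; open, the fingers measure 117 mm over their backs; the gripper's body (75 mm by 190 mm) begins 51 mm behind the grasp point.
Start: joints at [1.18, 0.332, -0.065, 1.46, 0.022, 1.35, -0.088], TCP at [0.225, -0.583, 0.223] pointing down, gripper open.
Joint ranges: [-2.6, 2.6], [-0.5, 2.12], [-1.47, 1.34], [0.16, 2.42], [-1.27, 4.41], [0.06, 2.06], [-2.6, 2.6]. Speed limits (rad/s): [2.22, 2.22, 2.79, 2.79, 3.14, 3.14, 3.14].

INTERFACE

Orientations are given as a unit quaternion [w, x, y, z].
In Python, from cell import status, camera, order gives the robot as it stands.
- The arm moves only by the tool drive_tool, never from a script. Its argument "rows" is a list of rows, each an object with "travel": the shift along the world's x, y, z in mm, a list of three; "spin": the turn about the world's z in degrees; "jaw": the finger opening in mm, from 0 to 87. A call has 1 to 20 rows; each row shifts and turns the commanded pose from where the row before left it; what a row does not reach is not made up. A row lasts 1/12 s, in which the tool goes at most 41.7 mm and 7.16 degrees, less where a joint would pass 70% of its speed; a pose out of reach is approached as far as the arm can. A call with a gripper value outside its range is refused whole. The fingers move at their own pace and stop on an object; "squeeze" is the grip in N (left out, the last holds). Time passes only in rows, so rows that do not move let the fingers close. It gives the time, the measured TCP pose, the force, the opening and the grip force at its end, in the units of the state.
- status.read_state(): the state, without advancing time (a new reading comes with each control period).
- camera(name): name is "scene" or "top"; returns a dict with "pixels" (384x512x3 uint8, red, green, blue), "camera_matrix" (3x3 intrinsics, pixels), "R" (3x3) and "t" (3): a world point X has camera coordinates R X + t. Camera axes: x right, y down, z forward; pixel columns grow to the right and rows downward; lengths in m; the calibration is good to about 2 mm. A picture is of the moment at which its call begins. There is no depth.
- order.job_done(): hands the job in; it is judged then, once.
The state is a dict: "time": time; "joint_pos": joint angles; "qvel": joint speeds; "joint_torque": joint torques, N m; "tool_pos": TCP position; "tool_rot": TCP orientation; "wrist_force": force on the tool from outside, world axes, zero at the start; "wrist_torque": the same for the moment, N m; "gripper_width": finger opening in m; "gripper_force": force on a finger pad.
Only numpy, scipy, OpenCV 4.12 (cv2) and the standard library are available. Lean on these libraries where they do the work, as an engineer would, in place of code of your own. Each camera call takes 0.05 s, during which the arm holds its last target. There are 200 camera calls.

TASK

The three amber reagent bottles are standing in each other's drip dishes. Put each one upright in the middle of the dish of its own shape (round bottle in the round dish, square in the square, oblong in the oblong and turned the same way as that dish), parking a bottle on the empty cork pad on the way to free a dish. Set the bottles down rather than dropping them, never stand one on the bare bench or tip it, and leave the beaker, flask and crucible where they are.

Things in the scene. Friction and masses are not known exactly. Their poses are not given: they have to be found in the camera images.
- round_bottle: Closed amber glass bottle with a round body, 60 mm diameter, with a paper label. Black round screw cap on top, 38 mm across, from 105 to 135 mm above the underside (total height 135 mm); neck 30 mm across below it, shoulder (narrowing) tops out at 98 mm. About 0.2 to 0.4 kg. Origin: centre of the underside; z up.
- square_bottle: Closed amber glass bottle with a square body, 52 x 52 mm, with a paper label. Black round screw cap on top, 38 mm across, from 105 to 135 mm above the underside (total height 135 mm); neck 30 mm across below it, shoulder (narrowing) tops out at 98 mm. About 0.2 to 0.4 kg. Origin: centre of the underside; z up.
- oblong_bottle: Closed amber glass bottle with an oblong body, 42 mm along its x and 78 mm along its y, with a paper label. Black round screw cap on top, 38 mm across, from 105 to 135 mm above the underside (total height 135 mm); neck 30 mm across below it, shoulder (narrowing) tops out at 98 mm. About 0.2 to 0.4 kg. Origin: centre of the underside; z up.
- round_dish: Round white plastic drip dish, fixed to the bench: 114 mm outside, 104 mm inside, floor 6 mm thick, rim 14 mm high. Origin: centre of its underside, on the bench.
- square_dish: Square white plastic drip dish, fixed to the bench: 102 mm outside, 92 mm inside, floor 6 mm thick, rim 14 mm high. Origin: centre of its underside, on the bench.
- oblong_dish: Oblong white plastic drip dish, fixed to the bench: outside 90 mm along its x and 140 mm along its y, inside 80 x 130 mm, floor 6 mm thick, rim 14 mm high. Origin: centre of its underside, on the bench.
- cork_pad: Flat round cork pad without a rim, fixed to the bench, empty at the start: 110 mm diameter, 10 mm thick. Origin: centre of its underside, on the bench.
- beaker: Empty clear glass beaker, 56 mm across, 70 mm high, loose; to be left where it stands. Origin: centre of its underside.
- flask: Conical green-tinted glass flask, 60 mm across at the foot, 90 mm high, loose; to be left where it stands. Origin: centre of its underside.
- crucible: Small white ceramic crucible, 44 mm across at the rim, 40 mm high, loose; to be left where it stands. Origin: centre of its underside.
Mind the look-alikes: they are no part of the job. Leave any pink or yellow look-alike of the square_dish alone. What is shaped like the square_bottle but yellow is not meant.

How it is judged:
On the way:
1. one of the bottles stands, released, on the cork pad (((horizontal distance between round_bottle and cork_pad below 0.04 m and contact force between round_bottle and cork_pad above 0.3 N and angle between round_bottle's own z axis and vertical below 0.1 rad and contact force between round_bottle and the fingers below 0.1 N) or (horizontal distance between square_bottle and cork_pad below 0.04 m and contact force between square_bottle and cork_pad above 0.3 N and angle between square_bottle's own z axis and vertical below 0.1 rad and contact force between square_bottle and the fingers below 0.1 N) or (horizontal distance between oblong_bottle and cork_pad below 0.04 m and contact force between oblong_bottle and cork_pad above 0.3 N and angle between oblong_bottle's own z axis and vertical below 0.1 rad and contact force between oblong_bottle and the fingers below 0.1 N))), for 0.2 s.
At the end, for the whole second after the job is handed in: Each bottle stands on the floor of the dish of its own shape, upright (within 4.5 degrees), its centre within 15 mm of the dish's centre, released and at rest; the oblong bottle's long side is within 17 degrees of the oblong dish's long side (either way round) (horizontal distance between round_bottle and round_dish below 0.015 m and height (world z) of round_bottle between 0.003 and 0.01 m and angle between each of round_bottle, square_bottle, oblong_bottle's own z axis and vertical below 0.08 rad and linear speed of each of round_bottle, square_bottle, oblong_bottle below 0.02 m/s and contact force between each of round_bottle, square_bottle, oblong_bottle and the fingers below 0.1 N and horizontal distance between square_bottle and square_dish below 0.015 m and height (world z) of square_bottle between 0.003 and 0.01 m and horizontal distance between oblong_bottle and oblong_dish below 0.015 m and height (world z) of oblong_bottle between 0.003 and 0.01 m and angle between the y axis of oblong_bottle and the y axis of oblong_dish, either way round below 0.3 rad); the robot touches nothing.
It fails at once if a bottle touches down on the bare bench (height (world z) of any of round_bottle, square_bottle, oblong_bottle below 0.003 m).
It fails at once if a bottle is tipped by more than 30 degrees (angle between any of round_bottle, square_bottle, oblong_bottle's own z axis and vertical above 0.52 rad).
It fails at once if a bottle is let go in mid-air (underside more than 40 mm above the bench) ((height (world z) of round_bottle above 0.04 m and contact force between round_bottle and the fingers below 0.05 N) or (height (world z) of square_bottle above 0.04 m and contact force between square_bottle and the fingers below 0.05 N) or (height (world z) of oblong_bottle above 0.04 m and contact force between oblong_bottle and the fingers below 0.05 N)).
It fails at once if the beaker, flask or crucible is shifted by more than 25 mm or tipped by more than 30 degrees (distance of any of beaker, flask, crucible from where it was at the start of the episode above 0.025 m or angle between any of beaker, flask, crucible's own z axis and vertical above 0.52 rad).
It also fails if it takes over 109 s, if anything falls off the work surface, if the arm or the gripper's body presses on something with over 40 N, if the wrist force passes 120 N, or if a joint passes its speed limit or range.

## Working session

There is one attempt and no reset: what is moved stays moved. The work goes in short steps, Python scripts to look and compute and a tool call to move; the robot and the scene stay as the last step left them, time stands still between calls to the robot, and variables do not carry over. Pictures are saved under pics/ and viewed, at most 14 in all, crops included, and the job is handed in when it is done.

Besides the shell and the picture viewer there is one more tool, called after "Call:" by a JSON object that holds its "method" and its "body", one argument or row to a line. drive_tool: Moves the arm, as the interface text tells. Its arguments: {"type":"object","properties":{"rows":{"type":"array"},"squeeze":{"type":"number"}},"required":["rows"]}

```bash
mkdir -p pics; ls; python3 - <<'E'
from cell import status,camera
import cv2
for n in("scene","top"):
    c=camera(n);cv2.imwrite(f"pics/{n}0.png",cv2.cvtColor(cv2.resize(c["pixels"],(800,600),interpolation=cv2.INTER_CUBIC),cv2.COLOR_RGB2BGR))
    print(n,c["camera_matrix"],c["R"],c["t"])
print(status.read_state())
E
```

```text
pics
scene [[455.68841967   0.         254.63730069]
 [  0.         455.68841967 191.607816  ]
 [  0.           0.           1.        ]] [[-0.23589771  0.97176238 -0.0054908 ]
 [ 0.74010731  0.1759955  -0.64905066]
 [-0.62975665 -0.15717334 -0.76072538]] [ 0.15722673 -0.34605877  1.35931176]
top [[458.68080089   0.         255.50591192]
 [  0.         458.68080089 194.71096501]
 [  0.           0.           1.        ]] [[ 0.00586757 -0.99996501  0.00596272]
 [-0.99772351 -0.00625481 -0.06714668]
 [ 0.06718162 -0.00555516 -0.9977253 ]] [-0.05551611  0.53595731  1.00006303]
{'time': 0.1, 'joint_pos': array([ 1.18040939,  0.33282488, -0.06471428,  1.46086017,  0.02164106,
        1.3498965 , -0.0885201 ]), 'qvel': array([ 0.00042479, -0.00175994,  0.00119274, -0.00055313, -0.00135798,
        0.00157332,  0.00144254]), 'joint_torque': array([ 2.61976951e-03, -6.24546933e+01,  2.54643249e-02, -3.90717101e+01,
       -6.13837293e-02,  3.67180305e-02,  7.02269790e-05]), 'tool_pos': array([ 0.22458619, -0.58288251,  0.22182208]), 'tool_rot': array([-6.24961666e-04,  9.83137001e-01,  1.82869404e-01, -1.63738396e-04]), 'wrist_force': array([-0.48438162, -0.10864401,  0.12923567]), 'wrist_torque': array([ 0.0277773 , -0.00288847,  0.03399116]), 'gripper_force': 0.0, 'gripper_width': 0.08710300304437037}
```

View pics/top0.png

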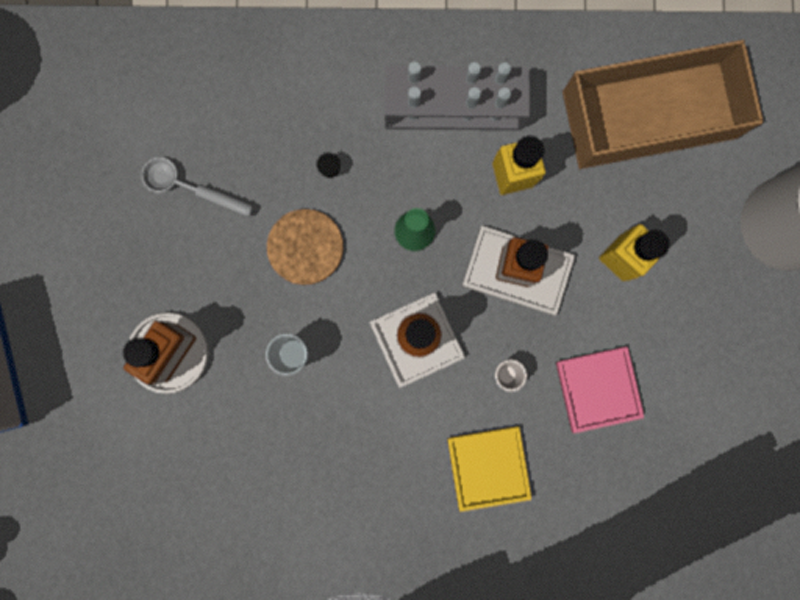

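View pics/scene0.png

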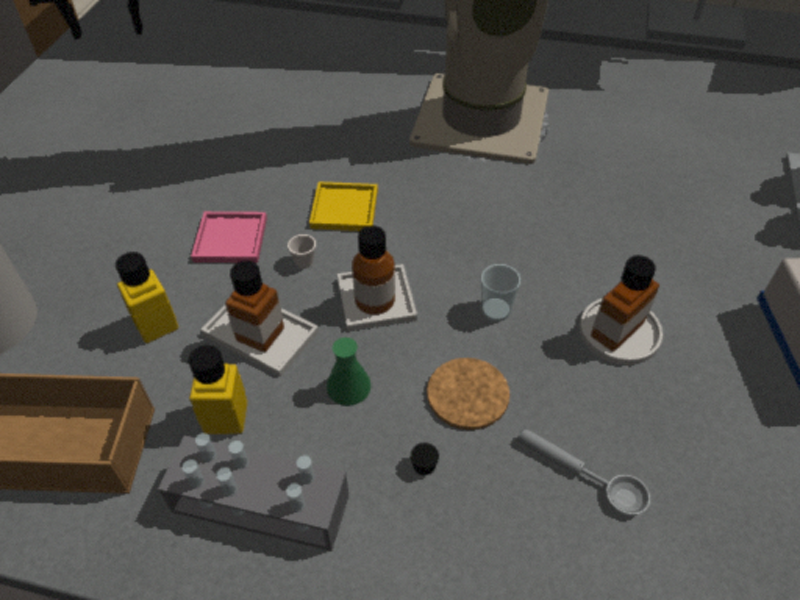

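The top view shows the square bottle in the oblong dish (520,270), the round bottle in the square dish (417,340), the oblong bottle in the round dish (167,353), and the cork pad at (305,246). I'll take enlarged crops next.

```bash
cat > h.py <<'E'
from cell import status,camera
import cv2,numpy as np
def crop(name,out,u0,v0,w,h,s):
    c=camera(name);p=c["pixels"][v0:v0+h,u0:u0+w]
    cv2.imwrite(out,cv2.cvtColor(cv2.resize(p,(w*s,h*s),interpolation=cv2.INTER_CUBIC),cv2.COLOR_RGB2BGR))
def ray(c,u,v,z):
    K,R,t=map(np.array,(c["camera_matrix"],c["R"],c["t"]))
    o=-R.T@t;d=R.T@np.linalg.solve(K,[u,v,1]);return (o+d*(z-o[2])/d[2])[:2]
E
python3 - <<'E'
from h import *
crop("top","pics/a.png",228,136,150,112,5)
crop("top","pics/b.png",70,190,80,70,8)
E
```

```text
(no output)
```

View pics/a.png

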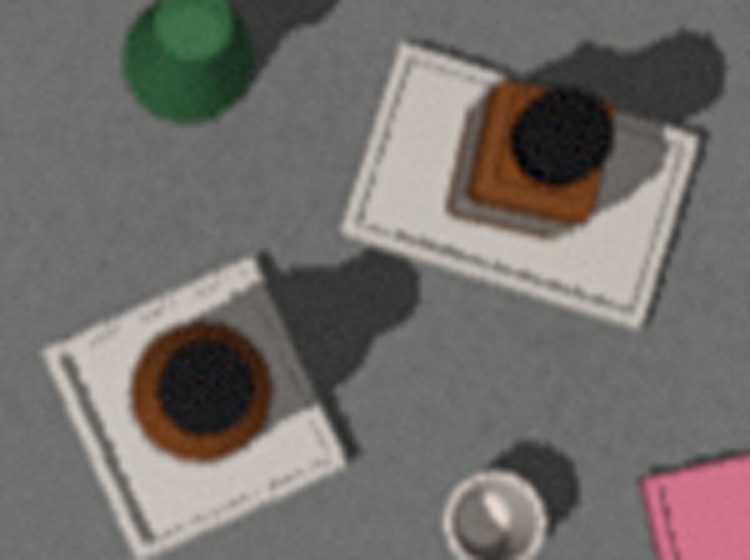

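View pics/b.png

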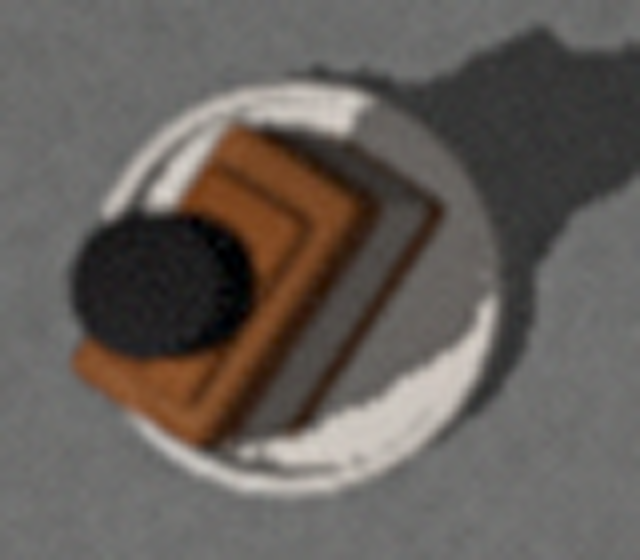

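```bash
python3 - <<'E'
from h import *
c=camera("top");np.set_printoptions(precision=4,suppress=True)
A=lambda x,y,z:ray(c,228+(x+.5)/5-.5,136+(y+.5)/5-.5,z)
B=lambda x,y,z:ray(c,70+(x+.5)/8-.5,190+(y+.5)/8-.5,z)
S=lambda x,y,z:ray(c,(x+.5)*.64-.5,(y+.5)*.64-.5,z)
def quad(n,P,f,z=.014):
    q=np.array([f(*p,z) for p in P]);e=[q[(i+1)%4]-q[i] for i in range(4)]
    print(n,q.mean(0),[round(np.linalg.norm(v),4) for v in e],[round(np.degrees(np.arctan2(v[1],v[0])),1) for v in e])
quad("obl",[(402,42),(706,132),(642,328),(343,232)],A)
quad("sq",[(45,352),(262,256),(352,462),(140,558)],A)
print("round dish",B(295,288,.014),"cork",S(305,246,.01))
print("sqcap",A(562,136,.141),"roundcap",A(207,387,.141),"oblcap",B(148,285,.141))
def ang(n,p,q):
    d=q-p;print(n,np.linalg.norm(d),np.degrees(np.arctan2(d[1],d[0])),(p+q)/2)
ang("sq base",A(450,213,.006),A(552,237,.006))
ang("sq top left",A(470,200,.09),A(500,82,.09))
ang("sq top bot",A(470,200,.09),A(585,222,.09))
ang("obl base",B(298,432,.006),B(442,208,.006))
ang("obl top",B(205,445,.09),B(375,205,.09))
ang("obl topshort",B(205,445,.09),B(75,360,.09))
print("crucible",S(511,378,.03),"flask",S(415,230,.02),"beaker",S(287,355,.03),"yel1",S(528,152,.135),"yel2",S(652,245,.135))
E
```

```text
obl [ 0.5881 -0.2238] [np.float64(0.1421), np.float64(0.093), np.float64(0.1399), np.float64(0.0899)] [np.float64(-106.3), np.float64(161.5), np.float64(72.5), np.float64(-17.2)]
sq [ 0.4873 -0.0794] [np.float64(0.1058), np.float64(0.0999), np.float64(0.1032), np.float64(0.1005)] [np.float64(-65.7), np.float64(-156.3), np.float64(114.6), np.float64(25.2)]
round dish [0.466  0.2775] cork [0.6204 0.0842]
sqcap [ 0.5918 -0.2171] roundcap [ 0.4925 -0.0781] oblcap [0.4668 0.2727]
sq base 0.04715916229072671 -102.94776408944055 [ 0.57  -0.215]
sq top left 0.0509719319083425 -14.388970958982197 [ 0.5967 -0.1948]
sq top bot 0.04842744349801388 -100.52201289729113 [ 0.5675 -0.2123]
obl base 0.07339561032170609 -31.592433203455787 [0.4573 0.2588]
obl top 0.0743406826162696 -34.16089993971685 [0.4568 0.2543]
obl topshort 0.040042227154411525 57.62374235511794 [0.4367 0.2921]
crucible [ 0.4337 -0.2084] flask [ 0.643  -0.0738] beaker [0.4639 0.1045] yel1 [ 0.7247 -0.2146] yel2 [ 0.606  -0.3711]
```

Call:
{"method": "drive_tool", "body": {
  "rows": [
    {"travel": [13.4,25.2,0],"spin": 3,"jaw": 87},
    {"travel": [13.4,25.2,0],"spin": 3,"jaw": 87},
    {"travel": [13.4,25.2,0],"spin": 3,"jaw": 87},
    {"travel": [13.4,25.2,0],"spin": 3,"jaw": 87},
    {"travel": [13.4,25.2,0],"spin": 3,"jaw": 87},
    {"travel": [13.4,25.2,0],"spin": 3,"jaw": 87},
    {"travel": [13.4,25.2,0],"spin": 3,"jaw": 87},
    {"travel": [13.4,25.2,0],"spin": 3,"jaw": 87},
    {"travel": [13.4,25.2,0],"spin": 3,"jaw": 87},
    {"travel": [13.4,25.2,0],"spin": 3,"jaw": 87},
    {"travel": [13.4,25.2,0],"spin": 3,"jaw": 87},
    {"travel": [13.4,25.2,0],"spin": 3,"jaw": 87},
    {"travel": [13.4,25.2,0],"spin": 3,"jaw": 87},
    {"travel": [13.4,25.2,0],"spin": 3,"jaw": 87},
    {"travel": [13.4,25.2,0],"spin": 3,"jaw": 87},
    {"travel": [13.4,25.2,0],"spin": 3,"jaw": 87},
    {"travel": [13.4,25.2,0],"spin": 3,"jaw": 87},
    {"travel": [13.4,25.2,0],"spin": 3,"jaw": 87},
    {"travel": [13.4,25.2,0],"spin": 3,"jaw": 87},
    {"travel": [13.4,25.2,0],"spin": 3,"jaw": 87}
  ],
  "squeeze": 25
}}

```text
time: 1.92
tool_pos: [0.4932, -0.0779, 0.2227]
tool_rot: [0.0, 0.759, 0.651, 0.0]
wrist_force: [0.0, -0.3, -0.4]
gripper_width: 0.0867
gripper_force: 0.0
```

Call:
{"method": "drive_tool", "body": {
  "rows": [
    {"travel": [0,0,-14],"spin": 0,"jaw": 87},
    {"travel": [0,0,-14],"spin": 0,"jaw": 87},
    {"travel": [0,0,-14],"spin": 0,"jaw": 87},
    {"travel": [0,0,-14],"spin": 0,"jaw": 87},
    {"travel": [0,0,-14],"spin": 0,"jaw": 87},
    {"travel": [0,0,-14],"spin": 0,"jaw": 87},
    {"travel": [0,0,-14],"spin": 0,"jaw": 87},
    {"travel": [0,0,-14],"spin": 0,"jaw": 87},
    {"travel": [0,0,0],"spin": 0,"jaw": 87}
  ]
}}

```text
time: 2.67
tool_pos: [0.4911, -0.0791, 0.1082]
tool_rot: [-0.002, 0.76, 0.65, -0.001]
wrist_force: [-1.6, 0.0, -0.1]
gripper_width: 0.0868
gripper_force: 0.0
```

```bash
python3 - <<'E'
from h import *
crop("scene","pics/c.png",180,90,150,120,5)
E
```

```text
(no output)
```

View pics/c.png

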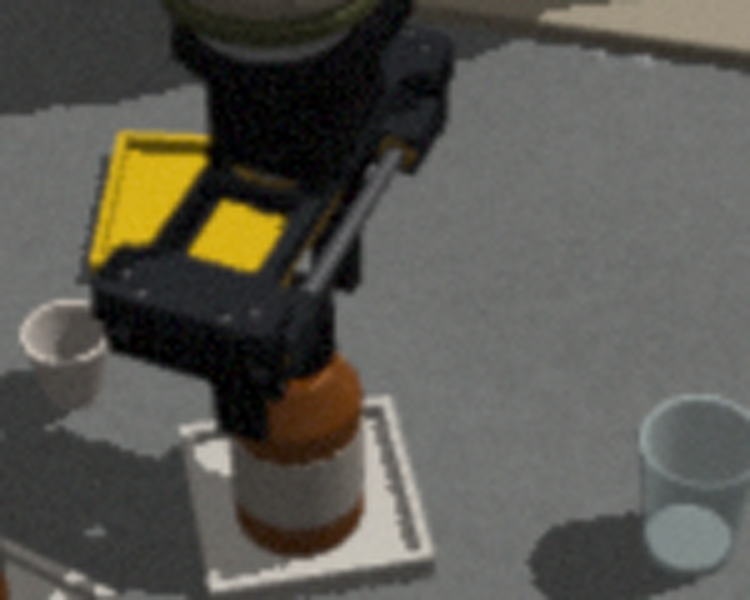

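The fingers straddle the cap (crop about 300,330), just above the shoulder, with no contact. Next I raise 3 mm and close.

Call:
{"method": "drive_tool", "body": {
  "rows": [
    {"travel": [0,0,3],"spin": 0,"jaw": 60},
    {"travel": [0,0,0],"spin": 0,"jaw": 45},
    {"travel": [0,0,0],"spin": 0,"jaw": 40},
    {"travel": [0,0,0],"spin": 0,"jaw": 38},
    {"travel": [0,0,0],"spin": 0,"jaw": 36},
    {"travel": [0,0,0],"spin": 0,"jaw": 30},
    {"travel": [0,0,0],"spin": 0,"jaw": 30},
    {"travel": [0,0,0],"spin": 0,"jaw": 30},
    {"travel": [0,0,0],"spin": 0,"jaw": 30},
    {"travel": [0,0,0],"spin": 0,"jaw": 30}
  ]
}}

```text
time: 3.55
tool_pos: [0.4926, -0.0792, 0.1135]
tool_rot: [-0.0, 0.76, 0.65, -0.0]
wrist_force: [-1.5, 1.0, 1.4]
gripper_width: 0.0374
gripper_force: 25.0
```

Call:
{"method": "drive_tool", "body": {
  "rows": [
    {"travel": [0,0,10],"spin": 0,"jaw": 30},
    {"travel": [0,0,15],"spin": 0,"jaw": 30},
    {"travel": [0,0,25],"spin": 0,"jaw": 30},
    {"travel": [0,0,25],"spin": 0,"jaw": 30},
    {"travel": [0,0,15],"spin": 0,"jaw": 30},
    {"travel": [0,0,10],"spin": 0,"jaw": 30},
    {"travel": [0,0,0],"spin": 0,"jaw": 30},
    {"travel": [0,0,0],"spin": 0,"jaw": 30}
  ]
}}

```text
time: 4.22
tool_pos: [0.4926, -0.0792, 0.2133]
tool_rot: [0.0, 0.76, 0.65, -0.0]
wrist_force: [-0.0, 0.3, -3.5]
gripper_width: 0.0374
gripper_force: 25.0
```

Call:
{"method": "drive_tool", "body": {
  "rows": [
    {"travel": [4,5,0],"spin": 0,"jaw": 30},
    {"travel": [8,10,0],"spin": 0,"jaw": 30},
    {"travel": [12,15,0],"spin": 0,"jaw": 30},
    {"travel": [14,18,0],"spin": 0,"jaw": 30},
    {"travel": [14,18,0],"spin": 0,"jaw": 30},
    {"travel": [14,18,0],"spin": 0,"jaw": 30},
    {"travel": [14,18,0],"spin": 0,"jaw": 30},
    {"travel": [14,18,0],"spin": 0,"jaw": 30},
    {"travel": [12,15,0],"spin": 0,"jaw": 30},
    {"travel": [10,13,0],"spin": 0,"jaw": 30},
    {"travel": [8,10,0],"spin": 0,"jaw": 30},
    {"travel": [4,5,0],"spin": 0,"jaw": 30},
    {"travel": [0,0,0],"spin": 0,"jaw": 30},
    {"travel": [0,0,0],"spin": 0,"jaw": 30}
  ]
}}

```text
time: 5.38
tool_pos: [0.6203, 0.0838, 0.2126]
tool_rot: [-0.0, 0.76, 0.65, -0.001]
wrist_force: [-0.3, 0.2, -2.8]
gripper_width: 0.0372
gripper_force: 25.0
```

```bash
python3 - <<'E'
from h import *
crop("scene","pics/d.png",180,90,180,190,3)
E
```

```text
(no output)
```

View pics/d.png

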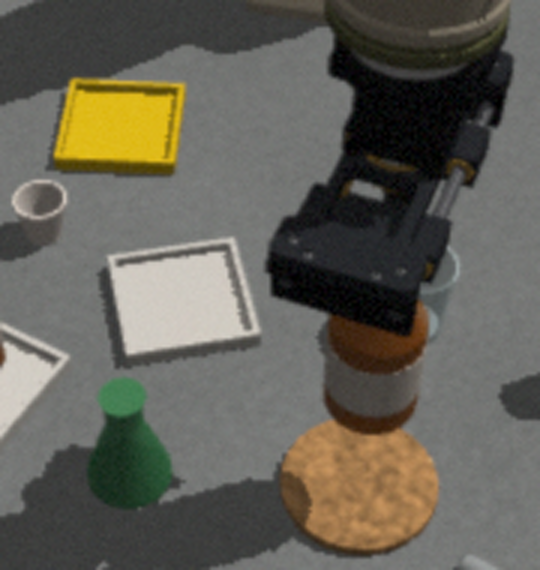

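The bottle hangs upright above the cork pad (about 360,490). Now I lower it.

Call:
{"method": "drive_tool", "body": {
  "rows": [
    {"travel": [0,0,-10],"spin": 0,"jaw": 30},
    {"travel": [0,0,-20],"spin": 0,"jaw": 30},
    {"travel": [0,0,-20],"spin": 0,"jaw": 30},
    {"travel": [0,0,-15],"spin": 0,"jaw": 30},
    {"travel": [0,0,-10],"spin": 0,"jaw": 30},
    {"travel": [0,0,-8],"spin": 0,"jaw": 30},
    {"travel": [0,0,-4],"spin": 0,"jaw": 30},
    {"travel": [0,0,-3],"spin": 0,"jaw": 30},
    {"travel": [0,0,-2],"spin": 0,"jaw": 30},
    {"travel": [0,0,-1],"spin": 0,"jaw": 30},
    {"travel": [0,0,-1],"spin": 0,"jaw": 30},
    {"travel": [0,0,0],"spin": 0,"jaw": 30},
    {"travel": [0,0,0],"spin": 0,"jaw": 30}
  ]
}}

```text
time: 6.52
tool_pos: [0.6209, 0.0838, 0.1199]
tool_rot: [0.0, 0.76, 0.65, 0.0]
wrist_force: [-0.1, 0.8, -3.1]
gripper_width: 0.0375
gripper_force: 25.0
```

Call:
{"method": "drive_tool", "body": {
  "rows": [
    {"travel": [0,0,-1],"spin": 0,"jaw": 30},
    {"travel": [0,0,-1],"spin": 0,"jaw": 30},
    {"travel": [0,0,-1],"spin": 0,"jaw": 30},
    {"travel": [0,0,0],"spin": 0,"jaw": 30}
  ]
}}

```text
time: 6.85
tool_pos: [0.621, 0.0841, 0.1176]
tool_rot: [0.0, 0.76, 0.65, 0.0]
wrist_force: [-2.7, -0.5, 4.3]
gripper_width: 0.0376
gripper_force: 25.0
```

Contact. I'll release slowly and go up.

Call:
{"method": "drive_tool", "body": {
  "rows": [
    {"travel": [0,0,0],"spin": 0,"jaw": 40},
    {"travel": [0,0,0],"spin": 0,"jaw": 48},
    {"travel": [0,0,0],"spin": 0,"jaw": 60},
    {"travel": [0,0,0],"spin": 0,"jaw": 75},
    {"travel": [0,0,0],"spin": 0,"jaw": 87},
    {"travel": [0,0,0],"spin": 0,"jaw": 87},
    {"travel": [0,0,0],"spin": 0,"jaw": 87},
    {"travel": [0,0,15],"spin": 0,"jaw": 87},
    {"travel": [0,0,25],"spin": 0,"jaw": 87},
    {"travel": [0,0,25],"spin": 0,"jaw": 87},
    {"travel": [0,0,20],"spin": 0,"jaw": 87},
    {"travel": [0,0,0],"spin": 0,"jaw": 87}
  ]
}}

```text
time: 7.85
tool_pos: [0.6226, 0.0845, 0.2063]
tool_rot: [0.002, 0.76, 0.65, 0.003]
wrist_force: [0.7, 0.7, 0.3]
gripper_width: 0.0867
gripper_force: 0.0
```

Call:
{"method": "drive_tool", "body": {
  "rows": [
    {"travel": [-2,-20,0],"spin": 0,"jaw": 87},
    {"travel": [-3,-30,0],"spin": 0,"jaw": 87},
    {"travel": [-4,-36,0],"spin": 0,"jaw": 87},
    {"travel": [-4,-36,0],"spin": 0,"jaw": 87},
    {"travel": [-4,-36,0],"spin": 0,"jaw": 87},
    {"travel": [-4,-36,0],"spin": 0,"jaw": 87},
    {"travel": [-4,-36,0],"spin": 0,"jaw": 87},
    {"travel": [-3,-36,0],"spin": 0,"jaw": 87},
    {"travel": [-2,-24,0],"spin": 0,"jaw": 87},
    {"travel": [0,-12,0],"spin": 0,"jaw": 87},
    {"travel": [0,0,0],"spin": 0,"jaw": 87}
  ]
}}

```text
time: 8.77
tool_pos: [0.5899, -0.2217, 0.2008]
tool_rot: [-0.0, 0.762, 0.648, -0.001]
wrist_force: [0.7, -0.0, -0.6]
gripper_width: 0.0867
gripper_force: 0.0
```

Call:
{"method": "drive_tool", "body": {
  "rows": [
    {"travel": [0,0,-15],"spin": 0,"jaw": 87},
    {"travel": [0,0,-15],"spin": 0,"jaw": 87},
    {"travel": [0,0,-15],"spin": 0,"jaw": 87},
    {"travel": [0,0,-15],"spin": 0,"jaw": 87},
    {"travel": [0,0,-15],"spin": 0,"jaw": 87},
    {"travel": [0,0,-12],"spin": 0,"jaw": 87},
    {"travel": [0,0,-5],"spin": 0,"jaw": 87},
    {"travel": [0,0,0],"spin": 0,"jaw": 87},
    {"travel": [0,0,0],"spin": 0,"jaw": 87}
  ]
}}

```text
time: 9.52
tool_pos: [0.5911, -0.2175, 0.11]
tool_rot: [0.0, 0.76, 0.65, 0.0]
wrist_force: [0.1, -0.4, 0.5]
gripper_width: 0.0873
gripper_force: 0.0
```

```bash
python3 - <<'E'
from h import *
crop("scene","pics/e.png",100,90,230,190,3)
E
```

```text
(no output)
```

View pics/e.png

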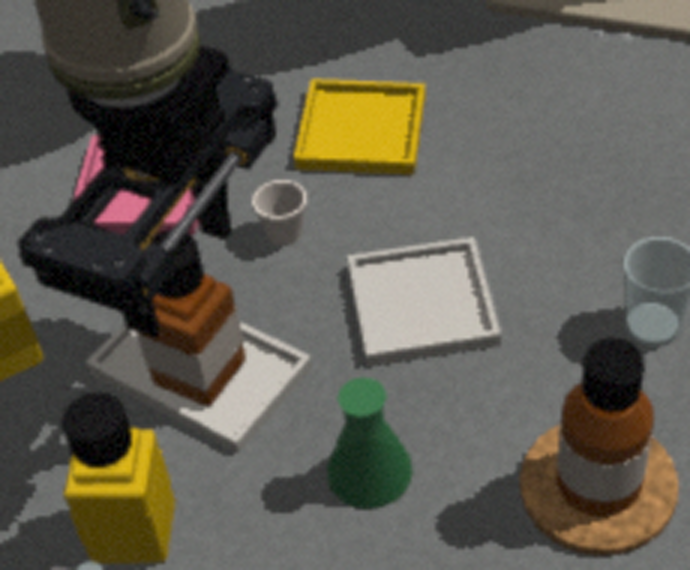

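The round bottle stands centred on the cork pad (600,480). The gripper straddles the square bottle's cap (185,280). I close with the jaw about 3 mm higher, then lift.

Call:
{"method": "drive_tool", "body": {
  "rows": [
    {"travel": [0,0,3],"spin": 0,"jaw": 60},
    {"travel": [0,0,0],"spin": 0,"jaw": 45},
    {"travel": [0,0,0],"spin": 0,"jaw": 40},
    {"travel": [0,0,0],"spin": 0,"jaw": 38},
    {"travel": [0,0,0],"spin": 0,"jaw": 36},
    {"travel": [0,0,0],"spin": 0,"jaw": 30},
    {"travel": [0,0,0],"spin": 0,"jaw": 30},
    {"travel": [0,0,0],"spin": 0,"jaw": 30},
    {"travel": [0,0,0],"spin": 0,"jaw": 30},
    {"travel": [0,0,0],"spin": 0,"jaw": 30}
  ]
}}

```text
time: 10.4
tool_pos: [0.5909, -0.2182, 0.1126]
tool_rot: [0.0, 0.76, 0.65, 0.0]
wrist_force: [1.1, -0.6, -0.9]
gripper_width: 0.0375
gripper_force: 24.9
```

Call:
{"method": "drive_tool", "body": {
  "rows": [
    {"travel": [0,0,10],"spin": 0,"jaw": 30},
    {"travel": [0,0,15],"spin": 0,"jaw": 30},
    {"travel": [0,0,25],"spin": 0,"jaw": 30},
    {"travel": [0,0,25],"spin": 0,"jaw": 30},
    {"travel": [0,0,15],"spin": 0,"jaw": 30},
    {"travel": [0,0,10],"spin": 0,"jaw": 30},
    {"travel": [0,0,0],"spin": 0,"jaw": 30},
    {"travel": [0,0,0],"spin": 0,"jaw": 30}
  ]
}}

```text
time: 11.07
tool_pos: [0.5905, -0.2182, 0.2122]
tool_rot: [-0.0, 0.76, 0.65, -0.0]
wrist_force: [-0.3, 0.5, -3.2]
gripper_width: 0.0374
gripper_force: 24.9
```

Call:
{"method": "drive_tool", "body": {
  "rows": [
    {"travel": [-3,4,0],"spin": 3,"jaw": 30},
    {"travel": [-6,8,0],"spin": 3,"jaw": 30},
    {"travel": [-9,12,0],"spin": 3,"jaw": 30},
    {"travel": [-11,15,0],"spin": 3,"jaw": 30},
    {"travel": [-12,16,0],"spin": 3,"jaw": 30},
    {"travel": [-12,16,0],"spin": 3,"jaw": 30},
    {"travel": [-12,16,0],"spin": 3,"jaw": 30},
    {"travel": [-12,16,0],"spin": 3,"jaw": 30},
    {"travel": [-11,15,0],"spin": 3,"jaw": 30},
    {"travel": [-8,11,0],"spin": 3,"jaw": 30},
    {"travel": [-5,7,0],"spin": 3,"jaw": 30},
    {"travel": [-2,3,0],"spin": 3,"jaw": 30},
    {"travel": [0,0,0],"spin": 0,"jaw": 30},
    {"travel": [0,0,0],"spin": 0,"jaw": 30}
  ]
}}

```text
time: 12.23
tool_pos: [0.4872, -0.0794, 0.2116]
tool_rot: [-0.001, 0.523, 0.853, -0.0]
wrist_force: [-0.5, -0.7, -2.3]
gripper_width: 0.0374
gripper_force: 24.9
```

Call:
{"method": "drive_tool", "body": {
  "rows": [
    {"travel": [0,0,-10],"spin": 0,"jaw": 30},
    {"travel": [0,0,-20],"spin": 0,"jaw": 30},
    {"travel": [0,0,-20],"spin": 0,"jaw": 30},
    {"travel": [0,0,-15],"spin": 0,"jaw": 30},
    {"travel": [0,0,-10],"spin": 0,"jaw": 30},
    {"travel": [0,0,-8],"spin": 0,"jaw": 30},
    {"travel": [0,0,-5],"spin": 0,"jaw": 30},
    {"travel": [0,0,-4],"spin": 0,"jaw": 30},
    {"travel": [0,0,-3],"spin": 0,"jaw": 30},
    {"travel": [0,0,-1],"spin": 0,"jaw": 30},
    {"travel": [0,0,-1],"spin": 0,"jaw": 30},
    {"travel": [0,0,0],"spin": 0,"jaw": 30},
    {"travel": [0,0,0],"spin": 0,"jaw": 30}
  ]
}}

```text
time: 13.32
tool_pos: [0.488, -0.0793, 0.1159]
tool_rot: [0.0, 0.522, 0.853, 0.0]
wrist_force: [-0.2, 0.3, -2.2]
gripper_width: 0.0372
gripper_force: 24.9
```

```bash
python3 - <<'E'
from h import *
crop("scene","pics/f.png",180,90,150,120,5)
E
```

```text
(no output)
```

View pics/f.png

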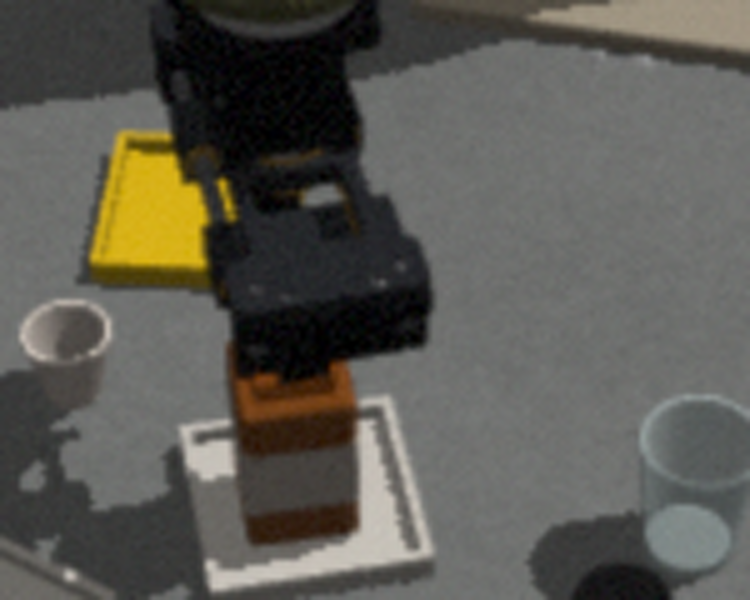

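The square bottle is aligned and centred in its dish, roughly 3 mm above the floor. I lower it and release.

Call:
{"method": "drive_tool", "body": {
  "rows": [
    {"travel": [0,0,-1],"spin": 0,"jaw": 30},
    {"travel": [0,0,-1],"spin": 0,"jaw": 30},
    {"travel": [0,0,-1],"spin": 0,"jaw": 30},
    {"travel": [0,0,-1],"spin": 0,"jaw": 30},
    {"travel": [0,0,0],"spin": 0,"jaw": 30}
  ]
}}

```text
time: 13.78
tool_pos: [0.4884, -0.0792, 0.1123]
tool_rot: [0.001, 0.522, 0.853, 0.0]
wrist_force: [-0.1, 0.8, 5.1]
gripper_width: 0.0373
gripper_force: 24.9
```

Call:
{"method": "drive_tool", "body": {
  "rows": [
    {"travel": [0,0,0],"spin": 0,"jaw": 40},
    {"travel": [0,0,0],"spin": 0,"jaw": 48},
    {"travel": [0,0,0],"spin": 0,"jaw": 60},
    {"travel": [0,0,0],"spin": 0,"jaw": 75},
    {"travel": [0,0,0],"spin": 0,"jaw": 87},
    {"travel": [0,0,0],"spin": 0,"jaw": 87},
    {"travel": [0,0,0],"spin": 0,"jaw": 87},
    {"travel": [0,0,15],"spin": 0,"jaw": 87},
    {"travel": [0,0,25],"spin": 0,"jaw": 87},
    {"travel": [0,0,25],"spin": 0,"jaw": 87},
    {"travel": [0,0,20],"spin": 0,"jaw": 87},
    {"travel": [0,0,0],"spin": 0,"jaw": 87}
  ]
}}

```text
time: 14.78
tool_pos: [0.4897, -0.0793, 0.2005]
tool_rot: [0.003, 0.522, 0.853, 0.001]
wrist_force: [-0.3, 0.2, 0.3]
gripper_width: 0.0868
gripper_force: 0.0
```

Call:
{"method": "drive_tool", "body": {
  "rows": [
    {"travel": [-2,22,0],"spin": 0,"jaw": 87},
    {"travel": [-2,35,0],"spin": 0,"jaw": 87},
    {"travel": [-2,35,0],"spin": 0,"jaw": 87},
    {"travel": [-2,35,0],"spin": 0,"jaw": 87},
    {"travel": [-2,35,0],"spin": 0,"jaw": 87},
    {"travel": [-2,35,0],"spin": 0,"jaw": 87},
    {"travel": [-2,35,0],"spin": 0,"jaw": 87},
    {"travel": [-2,35,0],"spin": 0,"jaw": 87},
    {"travel": [-2,35,0],"spin": 0,"jaw": 87},
    {"travel": [-2,30,0],"spin": 0,"jaw": 87},
    {"travel": [0,20,0],"spin": 0,"jaw": 87},
    {"travel": [0,0,0],"spin": 0,"jaw": 87}
  ]
}}

```text
time: 15.78
tool_pos: [0.466, 0.2776, 0.1963]
tool_rot: [-0.001, 0.519, 0.855, 0.001]
wrist_force: [-0.3, 0.5, -0.1]
gripper_width: 0.087
gripper_force: 0.0
```

Call:
{"method": "drive_tool", "body": {
  "rows": [
    {"travel": [0,0,-15],"spin": 0,"jaw": 87},
    {"travel": [0,0,-15],"spin": 0,"jaw": 87},
    {"travel": [0,0,-12],"spin": 0,"jaw": 87},
    {"travel": [0,0,0],"spin": 0,"jaw": 87},
    {"travel": [0,0,0],"spin": 0,"jaw": 87}
  ]
}}

```text
time: 16.2
tool_pos: [0.4675, 0.2722, 0.1541]
tool_rot: [-0.0, 0.522, 0.853, -0.0]
wrist_force: [0.2, 0.3, 0.4]
gripper_width: 0.0867
gripper_force: 0.0
```

```bash
python3 - <<'E'
from h import *
crop("scene","pics/g.png",180,60,260,200,3)
E
```

```text
(no output)
```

View pics/g.png

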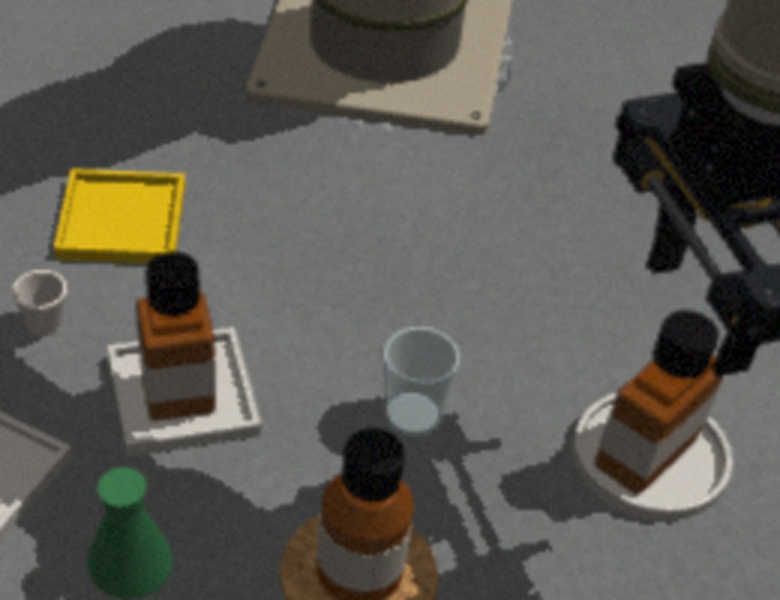

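```bash
python3 - <<'E'
from h import *
c=camera("scene");r=lambda x,y,z:ray(c,180+(x+.5)/3-.5,60+(y+.5)/3-.5,z)
print("obl cap",r(689,329,.141),"sq cap",r(173,272,.141),"cap round",r(374,449,.145))
E
```

```text
obl cap [0.46605248 0.27206048] sq cap [ 0.49318088 -0.07854966] cap round [0.61916024 0.08425226]
```

The square and round bottles stand upright where they should, and the oblong cap measures (0.466, 0.272), which agrees with the TCP. Next I descend and grip.

Call:
{"method": "drive_tool", "body": {
  "rows": [
    {"travel": [0,0,-12],"spin": 0,"jaw": 87},
    {"travel": [0,0,-12],"spin": 0,"jaw": 87},
    {"travel": [0,0,-10],"spin": 0,"jaw": 87},
    {"travel": [0,0,-5],"spin": 0,"jaw": 87},
    {"travel": [0,0,-2],"spin": 0,"jaw": 87},
    {"travel": [0,0,0],"spin": 0,"jaw": 60},
    {"travel": [0,0,0],"spin": 0,"jaw": 45},
    {"travel": [0,0,0],"spin": 0,"jaw": 40},
    {"travel": [0,0,0],"spin": 0,"jaw": 38},
    {"travel": [0,0,0],"spin": 0,"jaw": 36},
    {"travel": [0,0,0],"spin": 0,"jaw": 30},
    {"travel": [0,0,0],"spin": 0,"jaw": 30},
    {"travel": [0,0,0],"spin": 0,"jaw": 30},
    {"travel": [0,0,0],"spin": 0,"jaw": 30},
    {"travel": [0,0,0],"spin": 0,"jaw": 30}
  ]
}}

```text
time: 17.55
tool_pos: [0.4676, 0.2728, 0.1135]
tool_rot: [-0.0, 0.522, 0.853, -0.0]
wrist_force: [-1.0, -0.2, 1.0]
gripper_width: 0.0375
gripper_force: 25.0
```

Call:
{"method": "drive_tool", "body": {
  "rows": [
    {"travel": [0,0,10],"spin": 0,"jaw": 30},
    {"travel": [0,0,15],"spin": 0,"jaw": 30},
    {"travel": [0,0,25],"spin": 0,"jaw": 30},
    {"travel": [0,0,25],"spin": 0,"jaw": 30},
    {"travel": [0,0,25],"spin": 0,"jaw": 30},
    {"travel": [0,0,25],"spin": 0,"jaw": 30},
    {"travel": [0,0,20],"spin": 0,"jaw": 30},
    {"travel": [0,0,15],"spin": 0,"jaw": 30},
    {"travel": [0,0,0],"spin": 0,"jaw": 30},
    {"travel": [0,0,0],"spin": 0,"jaw": 30}
  ]
}}

```text
time: 18.38
tool_pos: [0.4678, 0.2729, 0.2738]
tool_rot: [0.0, 0.522, 0.853, 0.0]
wrist_force: [-0.4, -0.9, -3.6]
gripper_width: 0.0372
gripper_force: 25.0
```

Call:
{"method": "drive_tool", "body": {
  "rows": [
    {"travel": [2.4,-10,0],"spin": -2,"jaw": 30},
    {"travel": [4.8,-20,0],"spin": -3,"jaw": 30},
    {"travel": [6.8,-28,0],"spin": -4,"jaw": 30},
    {"travel": [7.3,-30,0],"spin": -4.5,"jaw": 30},
    {"travel": [7.3,-30,0],"spin": -4.5,"jaw": 30},
    {"travel": [7.3,-30,0],"spin": -4.5,"jaw": 30},
    {"travel": [7.3,-30,0],"spin": -4.5,"jaw": 30},
    {"travel": [7.3,-30,0],"spin": -4.5,"jaw": 30},
    {"travel": [7.3,-30,0],"spin": -4.5,"jaw": 30},
    {"travel": [7.3,-30,0],"spin": -4.5,"jaw": 30},
    {"travel": [7.3,-30,0],"spin": -4.5,"jaw": 30},
    {"travel": [7.3,-30,0],"spin": -4.5,"jaw": 30},
    {"travel": [7.3,-30,0],"spin": -4.5,"jaw": 30},
    {"travel": [7.3,-30,0],"spin": -4.5,"jaw": 30},
    {"travel": [7.3,-30,0],"spin": -4.5,"jaw": 30},
    {"travel": [7.3,-30,0],"spin": -4.5,"jaw": 30},
    {"travel": [6.8,-28,0],"spin": -4,"jaw": 30},
    {"travel": [3.3,-14,0],"spin": -2,"jaw": 30},
    {"travel": [1.5,-6.5,0],"spin": -1,"jaw": 30},
    {"travel": [0,0,0],"spin": 0,"jaw": 30}
  ]
}}

```text
time: 20.05
tool_pos: [0.5875, -0.2252, 0.2721]
tool_rot: [-0.001, 0.932, 0.362, -0.001]
wrist_force: [0.3, 0.6, -2.8]
gripper_width: 0.0374
gripper_force: 25.0
```

Call:
{"method": "drive_tool", "body": {
  "rows": [
    {"travel": [0,0,-10],"spin": 0,"jaw": 30},
    {"travel": [0,0,-20],"spin": 0,"jaw": 30},
    {"travel": [0,0,-25],"spin": 0,"jaw": 30},
    {"travel": [0,0,-25],"spin": 0,"jaw": 30},
    {"travel": [0,0,-25],"spin": 0,"jaw": 30},
    {"travel": [0,0,-20],"spin": 0,"jaw": 30},
    {"travel": [0,0,-12],"spin": 0,"jaw": 30},
    {"travel": [0,0,-6],"spin": 0,"jaw": 30},
    {"travel": [0,0,0],"spin": 0,"jaw": 30},
    {"travel": [0,0,0],"spin": 0,"jaw": 30}
  ]
}}

```text
time: 20.88
tool_pos: [0.5887, -0.2232, 0.1315]
tool_rot: [0.0, 0.932, 0.363, 0.001]
wrist_force: [0.4, 0.5, -2.0]
gripper_width: 0.0374
gripper_force: 25.0
```

```bash
python3 - <<'E'
from h import *
crop("scene","pics/i.png",110,130,120,110,5)
E
```

```text
(no output)
```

View pics/i.png

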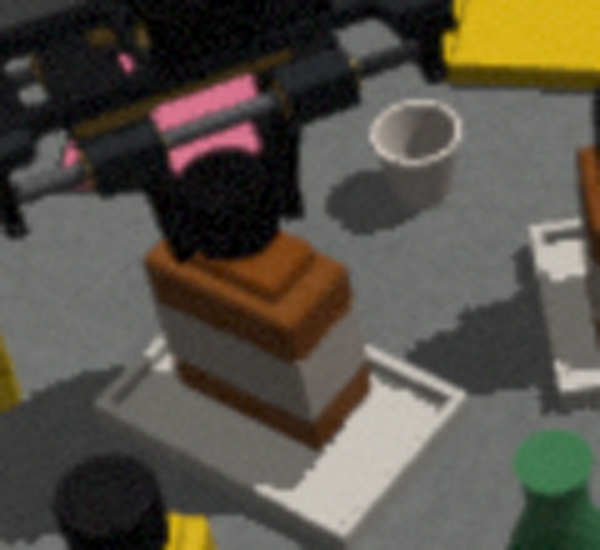

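The oblong bottle is aligned with its dish, about 18 mm above the floor. Next is lowering.

Call:
{"method": "drive_tool", "body": {
  "rows": [
    {"travel": [0,0,-6],"spin": 0,"jaw": 30},
    {"travel": [0,0,-4],"spin": 0,"jaw": 30},
    {"travel": [0,0,-3],"spin": 0,"jaw": 30},
    {"travel": [0,0,-2],"spin": 0,"jaw": 30},
    {"travel": [0,0,-1],"spin": 0,"jaw": 30},
    {"travel": [0,0,-1],"spin": 0,"jaw": 30},
    {"travel": [0,0,-1],"spin": 0,"jaw": 30},
    {"travel": [0,0,0],"spin": 0,"jaw": 30}
  ]
}}

```text
time: 21.6
tool_pos: [0.5886, -0.2237, 0.1136]
tool_rot: [0.0, 0.932, 0.363, 0.0]
wrist_force: [-2.3, 0.7, 4.9]
gripper_width: 0.0376
gripper_force: 25.0
```

Call:
{"method": "drive_tool", "body": {
  "rows": [
    {"travel": [0,0,0],"spin": 0,"jaw": 40},
    {"travel": [0,0,0],"spin": 0,"jaw": 48},
    {"travel": [0,0,0],"spin": 0,"jaw": 60},
    {"travel": [0,0,0],"spin": 0,"jaw": 75},
    {"travel": [0,0,0],"spin": 0,"jaw": 87},
    {"travel": [0,0,0],"spin": 0,"jaw": 87},
    {"travel": [0,0,0],"spin": 0,"jaw": 87},
    {"travel": [0,0,15],"spin": 0,"jaw": 87},
    {"travel": [0,0,25],"spin": 0,"jaw": 87},
    {"travel": [0,0,25],"spin": 0,"jaw": 87},
    {"travel": [0,0,20],"spin": 0,"jaw": 87},
    {"travel": [0,0,0],"spin": 0,"jaw": 87}
  ]
}}

```text
time: 22.6
tool_pos: [0.5902, -0.224, 0.2024]
tool_rot: [0.002, 0.932, 0.363, 0.003]
wrist_force: [0.6, -0.8, 0.4]
gripper_width: 0.0865
gripper_force: 0.0
```

Call:
{"method": "drive_tool", "body": {
  "rows": [
    {"travel": [2,20,0],"spin": 3,"jaw": 87},
    {"travel": [3,30,0],"spin": 4,"jaw": 87},
    {"travel": [4,36,0],"spin": 4,"jaw": 87},
    {"travel": [4,36,0],"spin": 4,"jaw": 87},
    {"travel": [4,36,0],"spin": 4,"jaw": 87},
    {"travel": [4,36,0],"spin": 4,"jaw": 87},
    {"travel": [4,36,0],"spin": 4,"jaw": 87},
    {"travel": [4,36,0],"spin": 4,"jaw": 87},
    {"travel": [2,28,0],"spin": 3,"jaw": 87},
    {"travel": [1,14,0],"spin": 2,"jaw": 87},
    {"travel": [0,0,0],"spin": 0,"jaw": 87},
    {"travel": [0,0,0],"spin": 0,"jaw": 87}
  ]
}}

```text
time: 23.6
tool_pos: [0.62, 0.0845, 0.1969]
tool_rot: [-0.0, 0.774, 0.634, -0.0]
wrist_force: [-0.8, -1.0, -0.6]
gripper_width: 0.0869
gripper_force: 0.0
```

Call:
{"method": "drive_tool", "body": {
  "rows": [
    {"travel": [0,0,-15],"spin": 0,"jaw": 87},
    {"travel": [0,0,-15],"spin": 0,"jaw": 87},
    {"travel": [0,0,-10],"spin": 0,"jaw": 87},
    {"travel": [0,0,0],"spin": 0,"jaw": 87},
    {"travel": [0,0,0],"spin": 0,"jaw": 87}
  ]
}}

```text
time: 24.02
tool_pos: [0.6201, 0.0829, 0.1572]
tool_rot: [-0.0, 0.775, 0.632, -0.001]
wrist_force: [1.2, 0.1, -0.0]
gripper_width: 0.0869
gripper_force: 0.0
```

```bash
python3 - <<'E'
from h import *
crop("scene","pics/j.png",110,100,240,190,3)
E
```

```text
(no output)
```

View pics/j.png

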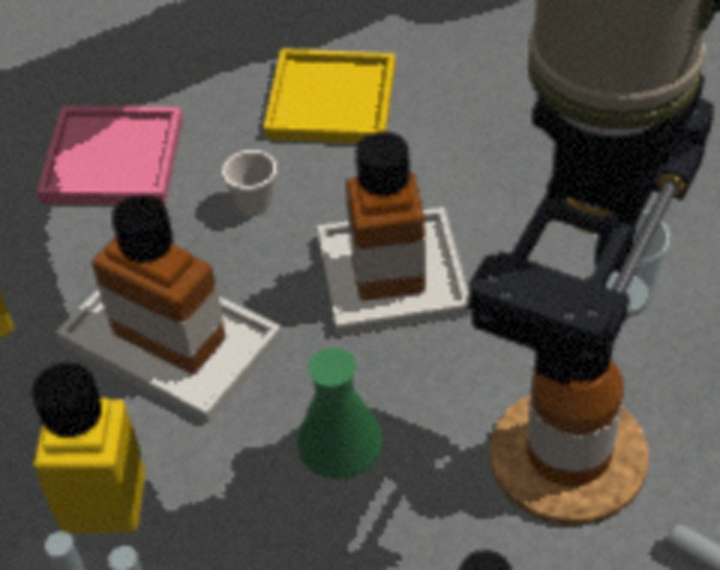

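The oblong (165,290) and square (388,225) bottles stand upright in their own dishes, and the gripper is over the round bottle. I descend to about 0.117 and grip.

Call:
{"method": "drive_tool", "body": {
  "rows": [
    {"travel": [0,0,-12],"spin": 0,"jaw": 87},
    {"travel": [0,0,-12],"spin": 0,"jaw": 87},
    {"travel": [0,0,-9],"spin": 0,"jaw": 87},
    {"travel": [0,0,-5],"spin": 0,"jaw": 87},
    {"travel": [0,0,-1],"spin": 0,"jaw": 87},
    {"travel": [0,0,0],"spin": 0,"jaw": 60},
    {"travel": [0,0,0],"spin": 0,"jaw": 45},
    {"travel": [0,0,0],"spin": 0,"jaw": 40},
    {"travel": [0,0,0],"spin": 0,"jaw": 38},
    {"travel": [0,0,0],"spin": 0,"jaw": 36},
    {"travel": [0,0,0],"spin": 0,"jaw": 30},
    {"travel": [0,0,0],"spin": 0,"jaw": 30},
    {"travel": [0,0,0],"spin": 0,"jaw": 30},
    {"travel": [0,0,0],"spin": 0,"jaw": 30},
    {"travel": [0,0,0],"spin": 0,"jaw": 30}
  ]
}}

```text
time: 25.32
tool_pos: [0.6202, 0.0844, 0.1186]
tool_rot: [-0.0, 0.774, 0.633, 0.0]
wrist_force: [-0.6, 0.2, 0.1]
gripper_width: 0.0376
gripper_force: 25.0
```

Call:
{"method": "drive_tool", "body": {
  "rows": [
    {"travel": [0,0,10],"spin": 0,"jaw": 30},
    {"travel": [0,0,15],"spin": 0,"jaw": 30},
    {"travel": [0,0,25],"spin": 0,"jaw": 30},
    {"travel": [0,0,25],"spin": 0,"jaw": 30},
    {"travel": [0,0,15],"spin": 0,"jaw": 30},
    {"travel": [0,0,10],"spin": 0,"jaw": 30},
    {"travel": [0,0,0],"spin": 0,"jaw": 30},
    {"travel": [0,0,0],"spin": 0,"jaw": 30}
  ]
}}

```text
time: 25.98
tool_pos: [0.6201, 0.0842, 0.2183]
tool_rot: [0.0, 0.774, 0.633, -0.0]
wrist_force: [0.1, 0.2, -3.0]
gripper_width: 0.0374
gripper_force: 25.0
```

```bash
python3 - <<'E'
from h import *
c=camera("scene");r=lambda x,y,z:ray(c,180+(x+.5)/3-.5,60+(y+.5)/3-.5,z)
L,R=r(573,442,.014),r(732,460,.014);print(L,R,(L+R)/2)
E
```

```text
[0.47401915 0.21947664] [0.46407683 0.33413444] [0.46904799 0.27680554]
```

Call:
{"method": "drive_tool", "body": {
  "rows": [
    {"travel": [-4,5,0],"spin": 0,"jaw": 30},
    {"travel": [-8,10,0],"spin": 0,"jaw": 30},
    {"travel": [-12,15,0],"spin": 0,"jaw": 30},
    {"travel": [-14,18,0],"spin": 0,"jaw": 30},
    {"travel": [-16,20,0],"spin": 0,"jaw": 30},
    {"travel": [-16,20,0],"spin": 0,"jaw": 30},
    {"travel": [-16,20,0],"spin": 0,"jaw": 30},
    {"travel": [-16,20,0],"spin": 0,"jaw": 30},
    {"travel": [-16,20,0],"spin": 0,"jaw": 30},
    {"travel": [-14,18,0],"spin": 0,"jaw": 30},
    {"travel": [-11,13,0],"spin": 0,"jaw": 30},
    {"travel": [-7,9,0],"spin": 0,"jaw": 30},
    {"travel": [-4,4,0],"spin": 0,"jaw": 30},
    {"travel": [0,0,0],"spin": 0,"jaw": 30},
    {"travel": [0,0,0],"spin": 0,"jaw": 30}
  ]
}}

```text
time: 27.28
tool_pos: [0.4665, 0.2757, 0.2184]
tool_rot: [0.0, 0.774, 0.633, -0.0]
wrist_force: [0.8, -0.3, -3.4]
gripper_width: 0.0375
gripper_force: 25.0
```

Call:
{"method": "drive_tool", "body": {
  "rows": [
    {"travel": [0,0,-10],"spin": 0,"jaw": 30},
    {"travel": [0,0,-20],"spin": 0,"jaw": 30},
    {"travel": [0,0,-20],"spin": 0,"jaw": 30},
    {"travel": [0,0,-15],"spin": 0,"jaw": 30},
    {"travel": [0,0,-10],"spin": 0,"jaw": 30},
    {"travel": [0,0,-8],"spin": 0,"jaw": 30},
    {"travel": [0,0,-4],"spin": 0,"jaw": 30},
    {"travel": [0,0,0],"spin": 0,"jaw": 30},
    {"travel": [0,0,0],"spin": 0,"jaw": 30}
  ]
}}

```text
time: 28.03
tool_pos: [0.4666, 0.2764, 0.132]
tool_rot: [0.0, 0.774, 0.633, 0.0]
wrist_force: [-0.2, 0.0, -3.3]
gripper_width: 0.0372
gripper_force: 25.0
```

```bash
python3 - <<'E'
from h import *
crop("scene","pics/k.png",350,130,100,110,5)
E
```

```text
(no output)
```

View pics/k.png

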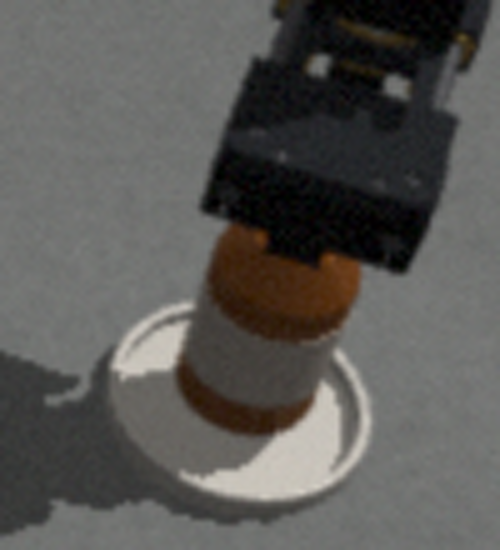

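The round bottle hangs upright and centred over the round dish, about 17 mm above its floor. Next is lowering.

Call:
{"method": "drive_tool", "body": {
  "rows": [
    {"travel": [0,0,-6],"spin": 0,"jaw": 30},
    {"travel": [0,0,-4],"spin": 0,"jaw": 30},
    {"travel": [0,0,-3],"spin": 0,"jaw": 30},
    {"travel": [0,0,-2],"spin": 0,"jaw": 30},
    {"travel": [0,0,-1],"spin": 0,"jaw": 30},
    {"travel": [0,0,-1],"spin": 0,"jaw": 30},
    {"travel": [0,0,-1],"spin": 0,"jaw": 30},
    {"travel": [0,0,0],"spin": 0,"jaw": 30}
  ]
}}

```text
time: 28.75
tool_pos: [0.4665, 0.2768, 0.1146]
tool_rot: [0.0, 0.774, 0.633, 0.001]
wrist_force: [-2.9, -0.7, 7.1]
gripper_width: 0.0374
gripper_force: 25.0
```

Call:
{"method": "drive_tool", "body": {
  "rows": [
    {"travel": [0,0,0],"spin": 0,"jaw": 40},
    {"travel": [0,0,0],"spin": 0,"jaw": 48},
    {"travel": [0,0,0],"spin": 0,"jaw": 60},
    {"travel": [0,0,0],"spin": 0,"jaw": 75},
    {"travel": [0,0,0],"spin": 0,"jaw": 87},
    {"travel": [0,0,0],"spin": 0,"jaw": 87},
    {"travel": [0,0,0],"spin": 0,"jaw": 87},
    {"travel": [0,0,15],"spin": 0,"jaw": 87},
    {"travel": [0,0,25],"spin": 0,"jaw": 87},
    {"travel": [0,0,25],"spin": 0,"jaw": 87},
    {"travel": [0,0,25],"spin": 0,"jaw": 87},
    {"travel": [0,0,25],"spin": 0,"jaw": 87},
    {"travel": [0,0,25],"spin": 0,"jaw": 87},
    {"travel": [0,0,25],"spin": 0,"jaw": 87},
    {"travel": [0,0,0],"spin": 0,"jaw": 87},
    {"travel": [0,0,0],"spin": 0,"jaw": 87}
  ]
}}

```text
time: 30.08
tool_pos: [0.4667, 0.2767, 0.2797]
tool_rot: [0.0, 0.774, 0.633, 0.001]
wrist_force: [0.1, 0.5, -0.2]
gripper_width: 0.0869
gripper_force: 0.0
```

```bash
python3 - <<'E'
from h import *
crop("scene","pics/l.png",110,90,330,200,2)
E
```

```text
(no output)
```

View pics/l.png

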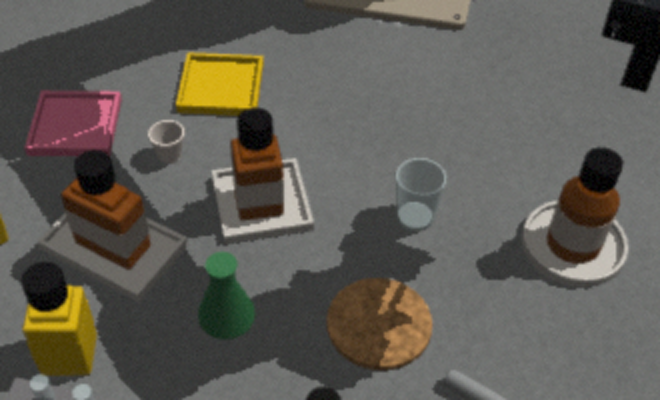

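All three bottles stand upright in their own dishes: oblong (105,225), square (258,180), round (580,225). The cork pad is empty. I check the cap positions and hand in if they agree.

```bash
python3 - <<'E'
from h import *
from cell import order
c=camera("scene");r=lambda x,y:ray(c,110+(x+.5)/2-.5,90+(y+.5)/2-.5,.141)
d=[np.linalg.norm(r(*p)-q) for p,q in (((256,121),(.4873,-.0794)),((97,165),(.588,-.2238)),((602,161),(.4665,.277)))]
print(d)
if max(d)<.012: print(order.job_done())
E
```

```text
[np.float64(0.0056800524658049585), np.float64(0.007426780644173857), np.float64(0.002588634129026402)]
the job is handed in; nothing more can be done
None
```

The job is handed in at about 30 s of the 109 s allowed: each bottle stands upright and released in its own dish, 3 to 7 mm off centre by camera, the round one having been parked on the cork pad on the way; the verdict was not shown.

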